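Find the socket that fits the lamp base's nut

ROBOT

A 7-joint arm with a two-finger parallel gripper is mounted at the origin on the work surface. World frame = base frame: x ahead of the robot, y to its left, z up, the work surface at z = 0. Lengths are in m, angles in rad, forces in N, time in s.
With the tool pointing down it reaches from about 0.35 to 0.9 m from the base axis. Payload 8.1 kg.
Tool frame: the origin (TCP) lies on the centre line of the jaws, within the pads' length; the fingertips stand 19 mm ahead of it and the grasp point (between the pads) is the TCP (arm.tip_reach is the distance from the TCP to the fingertips, in m); z points along the fingers, y is the line along which they close (so a half turn about z gives the same grasp; the last joint's range is limited). The gripper opens to 92 mm and grips with 3 to 60 N. Pads are 19 mm wide; open, the fingers measure 130 mm over their backs; the gripper's body (75 mm by 190 mm) begins 47 mm behind the grasp point.
Start: joints at [-1.368, 0.434, 0.025, 1.573, -0.012, 1.134, -0.075], TCP at [0.188, 0.596, 0.246] pointing down, gripper open.
Joint ranges: [-2.62, 2.62], [-0.44, 2.09], [-1.27, 1.32], [0.08, 2.57], [-1.32, 4.46], [0.12, 2], [-2.74, 2.74]. Speed limits (rad/s): [2.22, 2.22, 3.01, 3.01, 3.14, 3.14, 3.14].

INTERFACE

Orientations are given as a rotation vector (axis times angle).
In Python, from cell import arm gives the robot as it stands.
- The arm moves only by the tool arm_command, never from a script. Its argument "targets" is a list that holds one entry, the list of rows, each a list of 6 numbers: the shift along the tool's x, y, z in m, then the turn, a rotation vector about the tool's x, y, z in rad. A call has 1 to 10 rows; each row shifts and turns the commanded pose from where the row before left it, along the tool's axes as they then stand; what a row does not reach is not made up. A row lasts 1/8 s, in which the tool goes at most 62.5 mm and 10.7 degrees, less where a joint would pass 70% of its speed; a pose out of reach is approached as far as the arm can. A call with a gripper value outside its range is refused whole. "jaw" is the finger opening in m, from 0 to 0.0918, set as the call begins (left out, the last holds). The fingers move at their own pace and stop on an object; "newtons" is the grip in N (left out, the last holds). Time passes only in rows, so rows that do not move let the fingers close. It gives the time, the measured TCP pose, the force, the opening and the grip force at its end, in the units of the state.
- arm.observe(): the state, without advancing time (a new reading comes with each control period).
- arm.get_image(name): name is "scene" or "top" or "wrist"; returns a dict with "pixels" (400x640x3 uint8, red, green, blue), "z_map" (400x640 float32, m along the optical axis (not along the pixel's ray), 0 where there is no reading), "fx", "fy", "cx", "cy" (pixels), "xyz" and "rotation" of the camera in the world; the wrist camera has in their place "T_tool_cam" (4x4, takes a point from camera to tool coordinates, whose origin is the TCP and whose axes are the flange's). Camera axes: x right, y down, z forward; pixel columns grow to the right and rows downward; lengths in m; the calibration is good to about 2 mm. The wrist camera is an equidistant fisheye: a pixel r from the principal point sees the ray r / f radians off the axis. A picture is of the moment at which its call begins: read the wrist's pose just before it.
- arm.sign_off(): hands the job in; it is judged then, once.
The state is a dict: "clock": time; "joints": joint angles; "dq": joint speeds; "joint_efforts": joint torques, N m; "position": TCP position; "ee_rot": TCP orientation; "force": force on the tool from outside, world axes, zero at the start; "ft_torque": the same for the moment, N m; "width": opening from 0.0 (shut) to 1.0 (fully open); "gripper_force": force on a finger pad.
Only numpy, scipy, OpenCV 4.12 (cv2) and the standard library are available. Lean on these libraries where they do the work, as an engineer would, in place of code of your own. Each camera call takes 0.05 s, during which the arm holds its last target. There are 200 camera calls.

TASK

First slide the brass lamp base across the bench until it sits fully home in the V of the wooden bench stop, touching both bars. Then try the two big look-alike sockets on its hex nut to find the one that goes all the way down over it, leaving the other standing upright on the mat or bench. Finish while still gripping the right socket, fully seated on the nut, with the base still home in the stop; do not disturb the amber glass shade.

Things in the scene. Friction and masses are not known exactly. Their poses are not given: they have to be found in the camera images.
- base: loose round brass lamp base, 0.75 to 1.1 kg: a disc 110 mm across and 22 mm tall, on it a boss 52 mm across with its flat top 40 mm above the bench, on that the steel hex nut, in one piece with the base. Origin: centre of its underside; z up, x square to one flat of the nut. Slides when pushed low at the rim
- nut (a point): centre of the top of the hex nut fixed upright on the base: 27 mm across flats, 14 mm tall, from 40 to 54 mm above the bench, top rim chamfered, a 10 mm stud standing 5 mm out of it. Axes as the base: x square to one flat (every 60 degrees is alike)
- stop_seat (a point): where the centre of the base's underside lies when the base is home in the stop: two fixed light wooden bars 18 mm wide, 108 mm long and 20 mm high forming a 90 degree V, symmetric about this point's y axis. The V opens to -y, its inner corner is 78 mm from here towards +y: push the base in along +y of this point (z up)
- socket_1_grip (a point): steel hex socket, mouth down on the blue mat, 70 mm tall, under 0.3 kg: skirt 40 mm across flats up to 26 mm above its lower edge, above it a solid hex shank 24 mm across flats, to grip; underneath a hex pocket 22 mm deep. Flats of shank, skirt and pocket are in line. The point lies on the axis, 50 mm above the lower edge, in the shank; z up, x square to a flat (every 60 degrees is alike).
- socket_2_grip (a point): the other big socket, the same outside; which stands where varies. The point lies on the axis, 50 mm above the lower edge, in the shank; z up, x square to a flat (every 60 degrees is alike). Only one of the two pockets takes the nut; which is not told. The wrong one stops on top of the nut, its lower edge 10 mm or more above the boss; the right one, turned in line, slips down with about 1 mm of play all round until it rests on the boss
- small_socket_mid (a point): a small socket, 42 mm tall and 22 mm across flats, also on the mat: narrower outside than the nut, so of no use here. The point is its centre
- shade_mid (a point): amber glass lamp shade, a loose bell 105 mm tall and 110 mm across at the foot, standing on the bench: not to be disturbed. The point is its centre, half-way up
There are look-alikes about, which are no part of the job. Of the things that look like the part that bears stop_seat, take the one that is farthest to the robot's left at the start.

How it is judged:
On the way:
1. the lamp base lies home in the V stop, at rest (horizontal distance between base and stop_seat below 0.007 m and linear speed of base below 0.01 m/s), for 0.2 s.
At the end, for the whole second after the job is handed in: Base centre within 7 mm of the stop's seat; the fitting socket seated on the nut (lower edge within 4 mm of the boss, axis within 5 mm of the nut's, tilt under 0.1 rad), gripped with over 3 N; the other big socket upright (within 0.15 rad) on mat or bench (horizontal distance between base and stop_seat below 0.007 m and ((z of socket_1_grip in the frame of nut below 0.04 m and horizontal distance between socket_1_grip and nut below 0.005 m and angle between socket_1_grip's own z axis and vertical below 0.1 rad and contact force between the fingers and socket_1 above 3 N and height (world z) of socket_2_grip below 0.057 m and angle between socket_2_grip's own z axis and vertical below 0.15 rad) or (z of socket_2_grip in the frame of nut below 0.04 m and horizontal distance between socket_2_grip and nut below 0.005 m and angle between socket_2_grip's own z axis and vertical below 0.1 rad and contact force between the fingers and socket_2 above 3 N and height (world z) of socket_1_grip below 0.057 m and angle between socket_1_grip's own z axis and vertical below 0.15 rad))); the arm keeps its last pose, push and grip.
It fails at once if the glass shade is shifted by more than 20 mm (distance of shade_mid from where it was at the start of the episode above 0.02 m).
It also fails if it takes over 67 s, if anything falls off the work surface, if the arm or the gripper's body presses on something with over 40 N, if the wrist force passes 120 N, or if a joint passes its speed limit or range.

## Working session

There is one attempt and no reset: what is moved stays moved. The work goes in short steps, Python scripts to look and compute and a tool call to move; the robot and the scene stay as the last step left them, time stands still between calls to the robot, and variables do not carry over. Pictures are saved under pics/ and viewed, at most 10 in all, crops included, and the job is handed in when it is done.

Besides the shell and the picture viewer there is one more tool, called after "Request:" as name(argument=value, ...) on one line, values as JSON. arm_command: Moves the arm, as the interface text tells. Its arguments: {"type":"object","properties":{"targets":{"type":"array","items":{"type":"array","items":{"type":"array","items":{"type":"number"}}}},"jaw":{"type":"number"},"newtons":{"type":"number"}},"required":["targets"]}

```bash
ls; mkdir -p pics
cat > h.py <<'E'
from cell import arm
import numpy as np, cv2
from scipy.spatial.transform import Rotation as R
def cloud(im):
    z=im["z_map"]; v,u=np.mgrid[:z.shape[0],:z.shape[1]]
    P=np.stack([(u-im["cx"])/im["fx"]*z,(v-im["cy"])/im["fy"]*z,z],-1)
    Rm=np.array(im["rotation"]); 
    if Rm.shape!=(3,3): Rm=R.from_rotvec(Rm).as_matrix()
    return P@Rm.T+np.array(im["xyz"])
E
python3 - <<'E'
from h import *
s=arm.observe(); print(s)
for n in ("top","scene"):
    im=arm.get_image(n); cv2.imwrite(f"pics/{n}0.png",im["pixels"][:,:,::-1]); np.savez(f"pics/{n}0.npz",**im)
    print(n,im["xyz"],im["rotation"],im["fx"],im["fy"],im["cx"],im["cy"])
E
```

```text
pics
{'clock': 0.0, 'joints': array([-1.36761523,  0.43521479,  0.02493942,  1.57410304, -0.01160338,
        1.13398742, -0.07511297]), 'dq': array([ 0.00019522,  0.00099871,  0.00108228,  0.00122623, -0.00024891,
       -0.00150099,  0.00130566]), 'joint_efforts': array([ 9.03204091e-04, -6.67865109e+01,  9.85586755e-01, -3.14461291e+01,
       -6.04044367e-02,  4.23753331e-02,  1.91403788e-04]), 'position': array([0.18803614, 0.59553623, 0.24494734]), 'ee_rot': array([-4.78516745e-01, -3.10481912e+00,  2.45606079e-03]), 'force': array([ 0.45581364,  0.60350478, -0.09980112]), 'ft_torque': array([ 0.00733596, -0.01703377,  0.03290814]), 'gripper_force': 0.0, 'width': 0.9974973409319317}
top [ 0.32482404 -0.0661025   1.05909942] [-2.12016705  2.15165455 -0.16310223] 374.11125932926115 374.11125932926115 318.96401608080544 201.3445230684319
scene [1.15625688 0.37834406 0.59697904] [-1.1356055  -2.14565992  1.13494254] 408.7738401686094 408.7738401686094 316.75704508551024 200.88462949679533
```

View pics/top0.png

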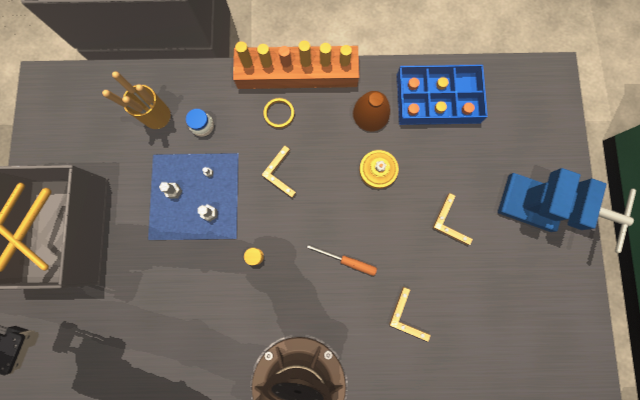

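View pics/scene0.png

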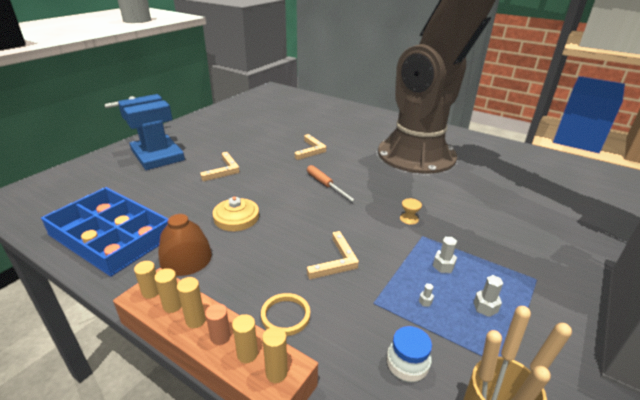

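The top view shows the leftmost V stop with its apex at about (264,175), opening right. The base is at (380,168), the shade at (372,110), the big sockets at about (170,188) and (208,212), and the small socket at (208,171). Next I'll measure them.

```bash
cat >> h.py <<'E'
def load(n): 
    d=dict(np.load(n)); return d
def ray(im,uv,z):
    uv=np.atleast_2d(uv).astype(float); d=np.c_[(uv[:,0]-im["cx"])/im["fx"],(uv[:,1]-im["cy"])/im["fy"],np.ones(len(uv))]
    d=d@R.from_rotvec(im["rotation"]).as_matrix().T; c=im["xyz"]
    return c+d*((z-c[2])/d[:,2])[:,None]
def hexang(pts):
    # direction (deg mod 60) square to flat from hull points
    best=[]
    for a in np.arange(0,60,.5):
        w=[np.ptp(pts@[np.cos(np.radians(a+k)),np.sin(np.radians(a+k))]) for k in (0,60,120)]
        best.append((sum(w),a,*w))
    return min(best)
E
python3 - <<'E'
from h import *
im=load("pics/top0.npz"); C=cloud(im); hsv=cv2.cvtColor(im["pixels"],cv2.COLOR_RGB2HSV)
def win(u0,u1,v0,v1):
    m=np.zeros(C.shape[:2],bool); m[v0:v1,u0:u1]=1; return m
Z=C[...,2]
print("bench z",np.median(Z[win(300,340,150,220)]), "mat", np.median(Z[win(155,190,215,235)]))
# stop bars
m=win(255,300,140,200)&(Z>.012)&(Z<.03)&(hsv[...,1]>40)
print("stop z",np.median(Z[m]),m.sum())
mc=(win(255,300,140,200)&(hsv[...,1]>60)&(hsv[...,2]>120)).astype(np.uint8)
print(mc.sum())
for nm,mm in(("depth",m),("col",mc>0)):
    v,u=np.nonzero(mm); P=ray(im,np.c_[u,v],.02)[:,:2] 
    # split in two bars by minAreaRect of each side of apex
    iy=P[:,1].argmax(); ap=P[iy]; 
    A=P[P[:,0]>ap[0]+.02]; B=P[P[:,0]<ap[0]-.02]
    for Q in(A,B): r=cv2.minAreaRect(Q.astype(np.float32)); d=np.linalg.svd(Q-Q.mean(0))[2][0]; print(nm,"apex",ap,"rect",r,"dir",np.degrees(np.arctan2(d[1],d[0])),Q.mean(0))
# base
m=win(350,410,140,200)&(Z>.015)&(Z<.03); v,u=np.nonzero(m); P=C[m]; print("disc",cv2.minEnclosingCircle(P[:,:2].astype(np.float32)),np.median(P[:,2]))
m=win(350,410,140,200)&(Z>.034)&(Z<.044); P=C[m]; print("boss",cv2.minEnclosingCircle(P[:,:2].astype(np.float32)))
m=win(350,410,140,200)&(Z>.048); P=C[m]; print("nut",P.mean(0),len(P),cv2.minEnclosingCircle(P[:,:2].astype(np.float32)))
m=win(350,395,85,135)&(Z>.05); P=C[m]; print("shade",P[P[:,2]>.09].mean(0),P[:,2].max())
for n,w in(("A",(155,185,170,205)),("B",(194,222,198,225)),("small",(198,218,160,180))):
    m=win(*w)&(Z>.03); P=C[m]; t=P[P[:,2]>P[:,2].max()-.006]; print(n,P[:,2].max(),t.mean(0),len(t),np.ptp(t[:,:2],axis=0))
big=cv2.resize(im["pixels"][90:250,140:420],None,fx=2.85,fy=2.85,interpolation=cv2.INTER_CUBIC); cv2.imwrite("pics/topc.png",big[:,:,::-1])
E
```

```text
bench z 0.0013290360598299245 mat 0.004295853562357399
stop z 0.02110448409991794 431
462
depth apex [0.57537497 0.10038157] rect ((0.6207244992256165, 0.05368047207593918), (0.019944095984101295, 0.07601937651634216), 52.53322219848633) dir 140.6810181233377 [0.62245814 0.05299002]
depth apex [0.57537497 0.10038157] rect ((0.5364789366722107, 0.04497218504548073), (0.08278374373912811, 0.018686411902308464), 52.74966049194336) dir -125.22866014228765 [0.53357542 0.0424742 ]
col apex [0.57537497 0.10038157] rect ((0.6216228008270264, 0.05342986807227135), (0.0212289709597826, 0.08115652203559875), 52.5396614074707) dir 140.0356343263712 [0.62432513 0.05197491]
col apex [0.57537497 0.10038157] rect ((0.5369237661361694, 0.04251749441027641), (0.08160379528999329, 0.020519185811281204), 52.8583869934082) dir -124.11590772415938 [0.53410584 0.03982477]
disc ((0.5831502079963684, -0.2307114452123642), 0.05515100434422493) 0.0246516630159761
boss ((0.5833272337913513, -0.23039861023426056), 0.034353651106357574)
nut [ 0.54464713 -0.20599514  0.2023952 ] 102 ((0.460939884185791, -0.15045136213302612), 0.16023199260234833)
shade [ 0.72805587 -0.20689191  0.1520923 ] 1.0590994212256113
A 1.0590994212256113 [ 0.32482404 -0.0661025   1.05909942] 3 [0. 0.]
B 1.0590994212256113 [ 0.32482404 -0.0661025   1.05909942] 3 [0. 0.]
small 1.0590994212256113 [ 0.32482404 -0.0661025   1.05909942] 3 [0. 0.]
```

View pics/topc.png

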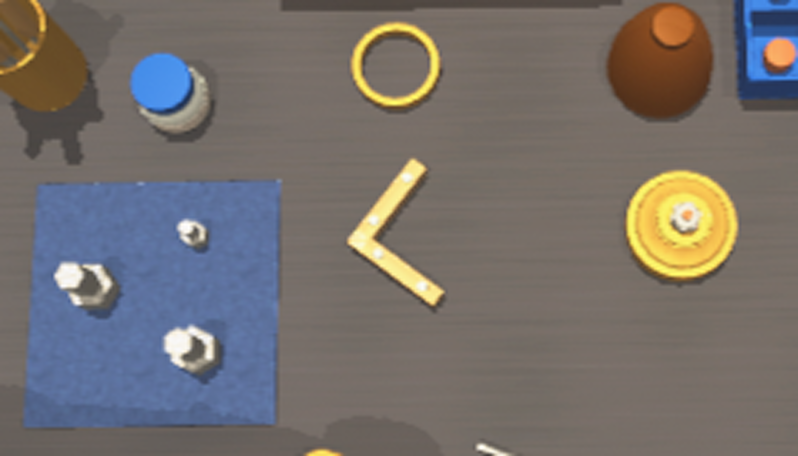

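The crop shows the V stop with apex at about (350,240) and the hex nut at (685,215). I'll fix the invalid depth and plan to drag the base by its boss, with the tool y axis along the stop axis.

```bash
cat >> h.py <<'E'
def plan(xyz,ydeg,s=None,n=None):
    """shift in tool axes (then turn about tool z) to bring TCP to xyz, tool y along ydeg (mod 180)"""
    s=s or arm.observe(); Rt=R.from_rotvec(s["ee_rot"]); M=Rt.as_matrix()
    d=M.T@(np.array(xyz)-s["position"]); y=np.degrees(np.arctan2(M[1,1],M[0,1]))
    t=(y-ydeg+90)%180-90   # tool z down: + turn about z lowers world yaw
    print("pos",np.round(s["position"],4),"ydeg %.2f"%y,"tilt",np.round(M[:,2],4),"shift",np.round(d,4),"turn %.4f rad (%.1f deg)"%(np.radians(t),t),"q7 %.2f"%s["joints"][6])
E
python3 - <<'E'
from h import *
im=load("pics/top0.npz"); C=cloud(im); ok=im["z_map"]>0; Z=C[...,2]
def win(u0,u1,v0,v1):
    m=np.zeros(ok.shape,bool); m[v0:v1,u0:u1]=1; return m&ok
m=win(350,410,140,200)&(Z>.048); P=C[m]; print("nut",P.mean(0),len(P))
m=win(350,395,85,135)&(Z>.03); P=C[m]; print("shade",P[P[:,2]>.095].mean(0),P[:,2].max()); 
for lo in(.03,.05,.07):
  q=P[(P[:,2]>lo)&(P[:,2]<lo+.02)]; print(lo,q[:,:2].min(0),q[:,:2].max(0))
for n,w in(("A",(155,185,170,205)),("B",(194,222,198,225)),("small",(198,218,160,180))):
    m=win(*w)&(Z>.03); P=C[m]; zm=np.percentile(P[:,2],98); t=P[P[:,2]>zm-.006]; print(n,zm,t.mean(0),len(t),np.ptp(t[:,:2],axis=0))
sc=load("pics/scene0.npz"); D=cloud(sc); k=sc["z_map"]>0
for n,c in(("A",(.5,.3)),):
    q=D[k]; m=(q[:,2]>.062)&(q[:,2]<.085)&(q[:,0]>.4)&(q[:,0]<.65)&(q[:,1]>.13)&(q[:,1]<.42); print("scene tops"); Q=q[m]; 
    from scipy.cluster.hierarchy import fclusterdata
    l=fclusterdata(Q[:,:2],.02,criterion="distance"); [print(Q[l==i].mean(0),(l==i).sum()) for i in set(l)]
plan([.583,-.2305,.20],97.65)
E
```

```text
nut [ 0.58254766 -0.23011456  0.05468757] 87
shade [ 0.75233378 -0.21582787  0.10533778] 0.11125296597040668
0.03 [ 0.70283269 -0.265895  ] [ 0.78392831 -0.16564972]
0.05 [ 0.70952845 -0.26028526] [ 0.78861826 -0.17005009]
0.07 [ 0.7138052 -0.2543146] [ 0.7941129  -0.17661748]
A 0.07760742235586401 [0.5285702  0.35604744 0.07468402] 71 [0.02445774 0.02606044]
B 0.07688375871884594 [0.46374113 0.25214296 0.07427845] 72 [0.02406307 0.02547368]
small 0.049390042547855506 [0.5817127  0.2576428  0.04667813] 21 [0.0144934  0.01270113]
scene tops
[0.46764293 0.25124693 0.07074297] 137
[0.53232019 0.35577754 0.07097958] 189
pos [0.1881 0.5956 0.245 ] ydeg 72.48 tilt [-3.0e-04 -1.4e-03 -1.0e+00] shift [-0.6253 -0.6688  0.046 ] turn -0.4394 rad (-25.2 deg) q7 -0.08
```

Request:
arm_command(targets=[[[-0.0313,-0.0334,0.0023,0,0,0],[-0.0313,-0.0334,0.0023,0,0,0],[-0.0313,-0.0334,0.0023,0,0,0],[-0.0313,-0.0334,0.0023,0,0,0],[-0.0313,-0.0334,0.0023,0,0,0],[-0.0313,-0.0334,0.0023,0,0,0],[-0.0313,-0.0334,0.0023,0,0,0],[-0.0313,-0.0334,0.0023,0,0,0],[-0.0313,-0.0334,0.0023,0,0,0],[-0.0313,-0.0334,0.0023,0,0,0]]], jaw=0.0915)

```text
clock: 1.35
position: [0.3864, 0.1818, 0.2226]
ee_rot: [-0.478, -3.105, -0.0]
force: [0.5, -0.0, 0.1]
width: 0.997
gripper_force: 0.0
```

Request:
arm_command(targets=[[[-0.0313,-0.0334,0.0023,0,0,0],[-0.0313,-0.0334,0.0023,0,0,0],[-0.0313,-0.0334,0.0023,0,0,0],[-0.0313,-0.0334,0.0023,0,0,0],[-0.0313,-0.0334,0.0023,0,0,0],[-0.0313,-0.0334,0.0023,0,0,0],[-0.0313,-0.0334,0.0023,0,0,0],[-0.0313,-0.0334,0.0023,0,0,0],[-0.0313,-0.0334,0.0023,0,0,0],[-0.0313,-0.0334,0.0023,0,0,0]]])

```text
clock: 2.6
position: [0.5844, -0.2306, 0.1992]
ee_rot: [-0.478, -3.104, -0.001]
force: [-0.5, 0.9, 0.1]
width: 0.997
gripper_force: 0.0
```

Request:
arm_command(targets=[[[0,0,0,0,0,-0.11],[0,0,0,0,0,-0.11],[0,0,0,0,0,-0.11],[0,0,0,0,0,-0.11],[0,0,0,0,0,0]]])

```text
clock: 3.22
position: [0.5837, -0.2294, 0.1994]
ee_rot: [0.209, -3.134, -0.001]
force: [-0.6, 0.7, -0.3]
width: 1.0
gripper_force: 0.0
```

Run:
```python
from h import *
plan([.583,-.2303,.045],97.65)
im=arm.get_image("wrist"); np.savez("pics/w1.npz",**im); cv2.imwrite("pics/w1.png",im["pixels"][:,:,::-1]); print(im["fx"],im["cx"],im["cy"],im["T_tool_cam"])
s=arm.observe(); np.savez("pics/w1s.npz",p=s["position"],r=s["ee_rot"])
```

```text
pos [ 0.5837 -0.2294  0.1994] ydeg 97.64 tilt [-5.e-04  4.e-04 -1.e+00] shift [ 0.0008 -0.0008  0.1544] turn -0.0001 rad (-0.0 deg) q7 2.16
309.70691628693146 317.6144766263515 199.57692074554794 [[-6.00806812e-05 -9.62553070e-01 -2.71093313e-01  7.36829540e-02]
 [ 9.99999763e-01 -2.43905157e-04  6.44394319e-04  5.21873877e-04]
 [-6.86384787e-04 -2.71093210e-01  9.62552856e-01 -1.39328000e-01]
 [ 0.00000000e+00  0.00000000e+00  0.00000000e+00  1.00000000e+00]]
```

View pics/w1.png

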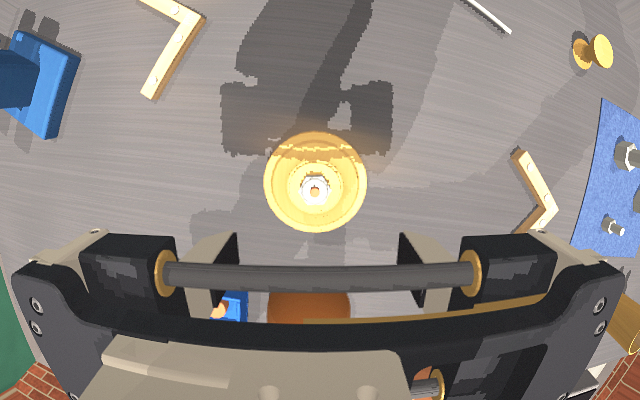

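The wrist view shows the base centred between the open fingers, with the nut at about (315,187). I'll descend and grip the boss.

Request:
arm_command(targets=[[[0,0,0.04,0,0,0],[0,0,0.04,0,0,0],[0,0,0.04,0,0,0],[0.0008,-0.0008,0.022,0,0,0],[0,0,0.012,0,0,0],[0,0,0,0,0,0]]])

```text
clock: 4.03
position: [0.5831, -0.2303, 0.0453]
ee_rot: [0.209, -3.134, -0.0]
force: [-0.0, 0.2, 0.3]
width: 0.996
gripper_force: 0.0
```

Request:
arm_command(targets=[[[0,0,0,0,0,0],[0,0,0,0,0,0],[0,0,0,0,0,0],[0,0,0,0,0,0],[0,0,0,0,0,0],[0,0,0,0,0,0]]], jaw=0.04, newtons=12)

```text
clock: 4.78
position: [0.5835, -0.2313, 0.046]
ee_rot: [-0.21, 3.134, -0.002]
force: [-0.1, -3.7, 1.3]
width: 0.564
gripper_force: 12.0
```

Run:
```python
from h import *
plan([.5846,.0009,.045],97.65)
```

```text
pos [ 0.5835 -0.2313  0.046 ] ydeg 97.65 tilt [ 8.e-04 -1.e-03 -1.e+00] shift [-0.032   0.23    0.0008] turn 0.0000 rad (0.0 deg) q7 2.22
```

Request:
arm_command(targets=[[[-0.0016,0.01,0,0,0,0],[-0.0034,0.024,0,0,0,0],[-0.0034,0.024,0,0,0,0],[-0.0034,0.024,0,0,0,0],[-0.0034,0.024,0,0,0,0],[-0.0034,0.024,0,0,0,0],[-0.0034,0.024,0,0,0,0],[-0.0034,0.024,0,0,0,0],[-0.0034,0.024,0,0,0,0],[-0.0032,0.016,0,0,0,0]]])

```text
clock: 6.02
position: [0.5857, -0.0108, 0.046]
ee_rot: [0.209, -3.134, 0.002]
force: [-0.1, -8.1, 3.9]
width: 0.558
gripper_force: 12.0
```

Request:
arm_command(targets=[[[0,0.002,0,0,0,0],[0,0.002,0,0,0,0],[0,0.002,0,0,0,0],[0,0.002,0,0,0,0]]])

```text
clock: 6.52
position: [0.5851, -0.0043, 0.046]
ee_rot: [-0.207, 3.134, -0.003]
force: [0.7, -7.0, 2.4]
width: 0.566
gripper_force: 12.0
```

Run:
```python
from h import *
plan([.5846,.0009,.045],97.65); print(arm.observe()["force"])
```

```text
pos [ 0.5851 -0.0043  0.046 ] ydeg 97.57 tilt [ 9.0e-04 -1.7e-03 -1.0e+00] shift [-0.0002  0.0052  0.001 ] turn -0.0015 rad (-0.1 deg) q7 1.86
[ 0.69402654 -6.95400265  2.40299972]
```

Request:
arm_command(targets=[[[0,0.0015,0,0,0,0],[0,0.0015,0,0,0,0],[0,0.0015,0,0,0,0],[0,0.001,0,0,0,0]]])

```text
clock: 7.02
position: [0.5845, 0.0003, 0.046]
ee_rot: [-0.207, 3.134, -0.004]
force: [2.0, -11.2, 1.1]
width: 0.568
gripper_force: 12.0
```

Request:
arm_command(targets=[[[0,0.001,0,0,0,0],[0,0.001,0,0,0,0],[0,0.001,0,0,0,0]]])

```text
clock: 7.4
position: [0.5847, 0.0006, 0.0461]
ee_rot: [-0.204, 3.133, -0.009]
force: [5.3, -18.3, -1.4]
width: 0.567
gripper_force: 12.0
```

Request:
arm_command(targets=[[[0,0.001,0,0,0,0],[0,0.001,0,0,0,0],[0,0.001,0,0,0,0]]])

```text
clock: 7.78
position: [0.5847, 0.0011, 0.0462]
ee_rot: [-0.2, 3.132, -0.013]
force: [5.1, -23.8, -0.1]
width: 0.569
gripper_force: 12.0
```

Request:
arm_command(targets=[[[0,-0.003,0,0,0,0],[0,0,0,0,0,0]]])

```text
clock: 8.02
position: [0.5848, 0.0006, 0.0461]
ee_rot: [-0.203, 3.133, -0.008]
force: [3.2, -15.2, -0.6]
width: 0.562
gripper_force: 12.0
```

Request:
arm_command(targets=[[[0,0,0,0,0,0],[0,0,0,0,0,0],[0,0,0,0,0,0],[0,0,-0.02,0,0,0],[0,0,-0.04,0,0,0],[0,0,-0.04,0,0,0],[0,0,-0.04,0,0,0],[0,0,0,0,0,0]]], jaw=0.0915)

```text
clock: 9.02
position: [0.5852, 0.0069, 0.1888]
ee_rot: [-0.211, 3.129, 0.002]
force: [0.6, 0.5, 0.0]
width: 0.999
gripper_force: 0.0
```

```bash
cat >> h.py <<'E'
def wray(im,s,uv,z):
    """fisheye pixels -> world points on plane z"""
    uv=np.atleast_2d(uv).astype(float); q=(uv-[im["cx"],im["cy"]])/[im["fx"],im["fy"]]; th=np.linalg.norm(q,axis=1); 
    d=np.c_[q/np.maximum(th,1e-9)[:,None]*np.sin(th)[:,None],np.cos(th)]
    T=im["T_tool_cam"]; M=R.from_rotvec(s["ee_rot"]).as_matrix()
    d=d@T[:3,:3].T@M.T; c=M@T[:3,3]+s["position"]
    return c+d*((z-c[2])/d[:,2])[:,None]
def wcloud(im,s):
    v,u=np.mgrid[:400,:640]; uv=np.c_[u.ravel(),v.ravel()]
    q=(uv-[im["cx"],im["cy"]])/[im["fx"],im["fy"]]; th=np.linalg.norm(q,axis=1)+1e-9
    d=np.c_[q/th[:,None]*np.tan(th)[:,None],np.ones(len(q))]*im["z_map"].reshape(-1,1)
    T=im["T_tool_cam"]; M=R.from_rotvec(s["ee_rot"]).as_matrix()
    P=(d@T[:3,:3].T+T[:3,3])@M.T+s["position"]; P[im["z_map"].ravel()<=0]=np.nan; return P.reshape(400,640,3)
def shot(n,name):
    s=arm.observe(); im=arm.get_image(n); np.savez(f"pics/{name}.npz",**im); return s,im
E
python3 - <<'E'
from h import *
s,im=shot("wrist","w2"); print(s["position"],s["force"])
C=wcloud(im,s)
Z=C[...,2]; X=C[...,0]; Y=C[...,1]
near=np.hypot(X-.5847,Y-.001)<.075
for nm,lo,hi in(("disc",.015,.030),("boss",.035,.046),("nut",.048,.056),("stud",.056,.064)):
    P=C[near&(Z>lo)&(Z<hi)]; c,r=cv2.minEnclosingCircle(P[:,:2].astype(np.float32)); print(nm,len(P),np.round(c,4),round(r,4),np.median(P[:,2]))
P=C[(Z>.049)&(Z<.057)&near][:,:2]; print("hex",hexang(P))
ui=np.argwhere(near&(Z>.048)); v,u=ui.mean(0).astype(int); print(u,v)
cv2.imwrite("pics/w2c.png",cv2.resize(im["pixels"][v-60:v+60,u-80:u+80],None,fx=5,fy=5,interpolation=cv2.INTER_CUBIC)[:,:,::-1])
_,t=shot("top","top2"); D=cloud(t); D[t["z_map"]<=0]=np.nan; k=(np.hypot(D[...,0]-.5847,D[...,1]-.001)<.075)
k2=k&(D[...,2]>.035)&(D[...,2]<.046); print("top boss",cv2.minEnclosingCircle(D[k2][:,:2].astype(np.float32)))
k2=k&(D[...,2]>.048); print("top nut",np.nanmean(D[k2],0))
E
```

```text
[0.5852188  0.00690049 0.188759  ] [0.64451542 0.52389414 0.04667991]
disc 7146 [0.5819 0.0174] 0.0717 0.022288277934095685
boss 1953 [0.5828 0.0011] 0.0306 0.03992954167415874
nut 649 [0.5833 0.0009] 0.0157 0.05368019745141284
stud 93 [0.5818 0.0017] 0.0098 0.05897321541515865
hex (np.float64(0.08283611106755887), np.float64(9.0), np.float64(0.0273551492067996), np.float64(0.027793404131221028), np.float64(0.027687557729538237))
300 319
top boss ((0.5844550728797913, -0.0006030944059602916), 0.032694246619939804)
top nut [ 0.56595213 -0.00624977  0.53800652]
```

View pics/w2c.png

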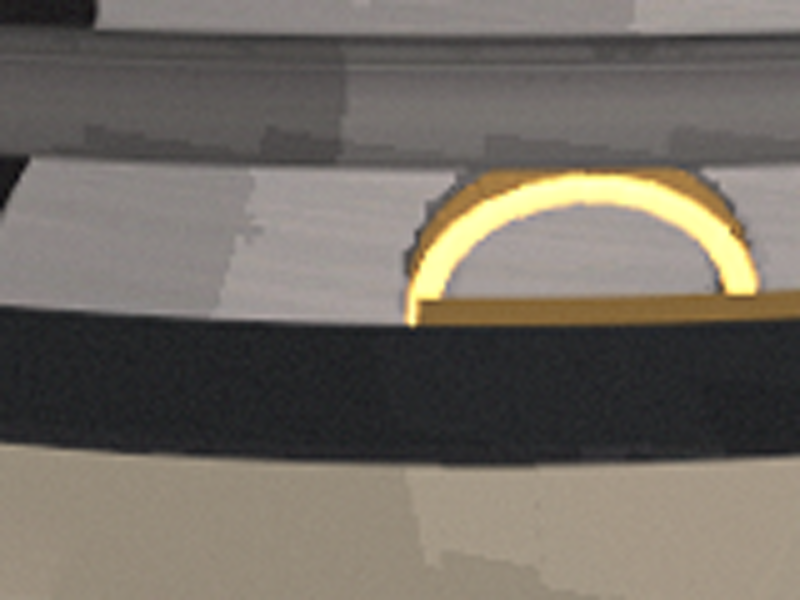

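The crop was off-centre and shows only the gripper and the brass ring. The depth data is clear: the nut is at (0.584, 0.001), 27.4 mm across flats, with a flat direction of about 9°. The contact forces show the base is home. Next is socket B.

Run:
```python
from h import *
plan([.4657,.2517,.20],97.65)
```

```text
pos [0.5833 0.0069 0.1856] ydeg 97.73 tilt [-1.e-04  7.e-04 -1.e+00] shift [ 0.0836  0.2584 -0.0142] turn 0.0015 rad (0.1 deg) q7 1.78
```

Request:
arm_command(targets=[[[0.0104,0.0323,-0.0018,0,0,0],[0.0104,0.0323,-0.0018,0,0,0],[0.0104,0.0323,-0.0018,0,0,0],[0.0104,0.0323,-0.0018,0,0,0],[0.0104,0.0323,-0.0018,0,0,0],[0.0104,0.0323,-0.0018,0,0,0],[0.0104,0.0323,-0.0018,0,0,0],[0.0104,0.0323,-0.0018,0,0,0],[0,0,0,0,0,0],[0,0,0,0,0,0]]], jaw=0.06)

```text
clock: 10.38
position: [0.4662, 0.2505, 0.1991]
ee_rot: [0.211, -3.133, 0.002]
force: [-0.1, -0.9, -0.5]
width: 0.653
gripper_force: 0.0
```

```bash
cat >> h.py <<'E'
def sock(C,c,z0=.066,z1=.08,r=.03):
    """top of a shank near c: centre, count, hex angle"""
    k=(np.hypot(C[...,0]-c[0],C[...,1]-c[1])<r)&(C[...,2]>z0)&(C[...,2]<z1); P=C[k][:,:2].astype(np.float32)
    zt=np.median(C[k][:,2]); k&=abs(C[...,2]-zt)<.004; P=C[k][:,:2].astype(np.float32)
    (x,y),rr=cv2.minEnclosingCircle(P); h=hexang(P); v,u=np.argwhere(k).mean(0)
    print("top z %.4f n %d centre %.4f %.4f r %.4f mean"%(zt,len(P),x,y,rr),P.mean(0),"hex",np.round(h,4),"px %d %d"%(u,v)); return h[1],u,v
E
python3 - <<'E'
from h import *
s,im=shot("wrist","w3"); C=wcloud(im,s)
a,u,v=sock(C,(.466,.2517)); sock(C,(.531,.356))
k=(np.hypot(C[...,0]-.466,C[...,1]-.2517)<.03)&(C[...,2]>.024)&(C[...,2]<.034); print("skirt",cv2.minEnclosingCircle(C[k][:,:2].astype(np.float32)),hexang(C[k][:,:2]))
plan([.466,.2517,.06],90)
cv2.imwrite("pics/w3.png",cv2.resize(im["pixels"][:240],None,fx=1.25,fy=1.25)[:,:,::-1])
E
```

```text
top z 0.0733 n 641 centre 0.4618 0.2514 r 0.0140 mean [0.46209225 0.25099993] hex [7.41e-02 3.15e+01 2.49e-02 2.43e-02 2.49e-02] px 318 194
  return _methods._mean(a, axis=axis, dtype=dtype,
  ret = ret.dtype.type(ret / rcount)
Traceback (most recent call last):
  File "h.py", line 48, in sock
    (x,y),rr=cv2.minEnclosingCircle(P); h=hexang(P); v,u=np.argwhere(k).mean(0)
                                          ~~~~~~^^^
  File "h.py", line 20, in hexang
    w=[np.ptp(pts@[np.cos(np.radians(a+k)),np.sin(np.radians(a+k))]) for k in (0,60,120)]
       ~~~~~~^^^^^^^^^^^^^^^^^^^^^^^^^^^^^^^^^^^^^^^^^^^^^^^^^^^^^^^
ValueError: zero-size array to reduction operation maximum which has no identity
```

Run:
```python
from h import *
plan([.462,.2512,.0535],91.5)
```

```text
pos [0.4665 0.2501 0.1993] ydeg 97.63 tilt [-0.0011 -0.0013 -1.    ] shift [0.0042 0.0018 0.1458] turn 0.1070 rad (6.1 deg) q7 1.24
```

Request:
arm_command(targets=[[[0.0042,0.0018,0,0,0,0.107],[0,0,0.04,0,0,0],[0,0,0.04,0,0,0],[0,0,0.03,0,0,0],[0,0,0.025,0,0,0],[0,0,0.0108,0,0,0],[0,0,0,0,0,0],[0,0,0,0,0,0]]])

```text
clock: 11.42
position: [0.4629, 0.2525, 0.0552]
ee_rot: [-0.042, 3.14, 0.001]
force: [0.6, -0.2, 0.3]
width: 0.656
gripper_force: 0.0
```

Request:
arm_command(targets=[[[0,0,0,0,0,0],[0,0,0,0,0,0],[0,0,0,0,0,0],[0,0,0,0,0,0],[0,0,0,0,0,0]]], jaw=0.015, newtons=25)

```text
clock: 12.05
position: [0.4622, 0.2523, 0.0544]
ee_rot: [0.042, -3.141, 0.0]
force: [-0.9, -1.0, 1.4]
width: 0.264
gripper_force: 25.0
```

Run:
```python
from h import *
plan([.462,.2512,.155],91.5); print(arm.observe()["force"])
```

```text
pos [0.4622 0.2523 0.0544] ydeg 91.55 tilt [-0.e+00 -1.e-04 -1.e+00] shift [ 0.0003 -0.0011 -0.1006] turn 0.0008 rad (0.0 deg) q7 1.22
[-0.86349514 -1.01732619  1.37965915]
```

Gripped at 24.2 mm, which matches the across-flats size. I'll lift and carry the socket over the nut, with tool y at 69°.

Request:
arm_command(targets=[[[0,0,-0.03,0,0,0],[0,0,-0.04,0,0,0],[0,0,-0.03,0,0,0],[0,0,0,0,0,0.098],[0,0,0,0,0,0.098],[0,0,0,0,0,0.098],[0,0,0,0,0,0.099],[0,0,0,0,0,0]]])

```text
clock: 13.05
position: [0.4619, 0.2525, 0.1541]
ee_rot: [-0.57, -3.089, 0.001]
force: [-0.5, 0.5, -1.5]
width: 0.259
gripper_force: 25.0
```

Run:
```python
from h import *
plan([.5835,.001,.13],69)
```

```text
pos [0.4619 0.2525 0.1541] ydeg 69.09 tilt [-4.e-04 -4.e-04 -1.e+00] shift [-0.2034 -0.1915  0.0241] turn 0.0015 rad (0.1 deg) q7 0.82
```

Request:
arm_command(targets=[[[-0.0254,-0.0239,0,0,0,0],[-0.0254,-0.0239,0,0,0,0],[-0.0254,-0.0239,0,0,0,0],[-0.0254,-0.0239,0,0,0,0],[-0.0254,-0.0239,0,0,0,0],[-0.0254,-0.0239,0,0,0,0],[-0.0254,-0.0239,0,0,0,0],[-0.0256,-0.0242,0,0,0,0],[0,0,0.02,0,0,0],[0,0,0,0,0,0]]])

```text
clock: 14.3
position: [0.5824, 0.0007, 0.1329]
ee_rot: [-0.569, -3.086, 0.001]
force: [-0.6, -0.4, -2.3]
width: 0.259
gripper_force: 25.0
```

Run:
```python
from h import *
plan([.5835,.001,.113],69)
s,im=shot("wrist","w4"); C=wcloud(im,s)
cv2.imwrite("pics/w4.png",im["pixels"][80:320,170:470][:,:,::-1])
near=np.hypot(C[...,0]-.5847,C[...,1]-.001)<.075; Z=C[...,2]
for nm,lo,hi in(("disc",.018,.028),("boss",.035,.046),("nut",.049,.058)):
    P=C[near&(Z>lo)&(Z<hi)]; print(nm,len(P),P.min(0) if len(P) else 0,P.max(0) if len(P) else 0)
```

```text
pos [0.5824 0.0007 0.1329] ydeg 69.11 tilt [-0.0033 -0.     -1.    ] shift [-0.0009  0.0007  0.0199] turn 0.0019 rad (0.1 deg) q7 1.37
disc 6736 [ 0.51088886 -0.05343362  0.01800298] [0.63600664 0.07593138 0.02799991]
boss 1737 [ 0.55204898 -0.02794616  0.03500084] [0.60238691 0.03056822 0.04588177]
nut 33 [ 0.5682304  -0.00900769  0.04900254] [0.58022308 0.01569495 0.0522452 ]
```

View pics/w4.png

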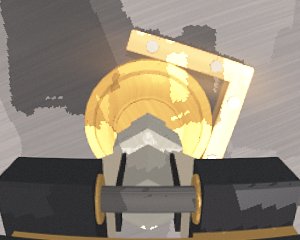

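The view shows the base touching both bars, with the socket held over the nut at about (150,150). I'll lower slowly.

Request:
arm_command(targets=[[[-0.0009,0.0007,0.01,0,0,0],[0,0,0.01,0,0,0],[0,0,0.004,0,0,0],[0,0,0.003,0,0,0],[0,0,0.003,0,0,0],[0,0,0.002,0,0,0],[0,0,0,0,0,0]]])

```text
clock: 15.22
position: [0.5847, 0.0012, 0.1023]
ee_rot: [-0.572, -3.089, 0.0]
force: [-0.1, 0.0, -2.4]
width: 0.262
gripper_force: 25.0
```

Request:
arm_command(targets=[[[0,0,0.002,0,0,0],[0,0,0.002,0,0,0],[0,0,0.002,0,0,0],[0,0,0.002,0,0,0],[0,0,0,0,0,0]]])

```text
clock: 15.85
position: [0.5842, 0.0012, 0.0938]
ee_rot: [-0.571, -3.088, 0.0]
force: [-2.7, -0.6, -3.0]
width: 0.259
gripper_force: 25.0
```

Request:
arm_command(targets=[[[0,0,0.001,0,0,0],[0,0,0.001,0,0,0],[0,0,0.001,0,0,0],[0,0,0,0,0,0]]])

```text
clock: 16.35
position: [0.5843, 0.0011, 0.0914]
ee_rot: [-0.572, -3.088, 0.0]
force: [-6.0, -1.0, 2.8]
width: 0.256
gripper_force: 25.0
```

Request:
arm_command(targets=[[[0.0009,-0.0004,0,0,0,0],[0,0,0.001,0,0,0],[0,0,0.001,0,0,0],[0,0,0,0,0,0],[0,0,0,0,0,0]]])

```text
clock: 16.98
position: [0.5843, 0.001, 0.0913]
ee_rot: [0.572, 3.088, 0.002]
force: [-10.0, 0.2, 22.3]
width: 0.263
gripper_force: 25.0
```

Run:
```python
from h import *
plan([.5843,.001,.0914],69); s,im=shot("scene","sc5"); print(s["force"],s["gripper_force"])
C=cloud(im); C[im["z_map"]<=0]=np.nan; Z=C[...,2]
k=(np.hypot(C[...,0]-.531,C[...,1]-.356)<.03)&(Z>.065)&(Z<.085); print("A top",C[k].mean(0))
cv2.imwrite("pics/sc5.png",cv2.resize(im["pixels"][130:330,180:540],None,fx=2.2,fy=2.2)[:,:,::-1])
_,t=shot("top","top5"); D=cloud(t); k=(t["z_map"]>0)&(np.hypot(D[...,0]-.5847,D[...,1]-.001)<.06)&(D[...,2]>.018)&(D[...,2]<.029)
print(D[k].min(0),D[k].max(0))
```

```text
pos [0.5843 0.001  0.0913] ydeg 69.02 tilt [ 1.6e-03  9.0e-04 -1.0e+00] shift [-0.      0.     -0.0001] turn 0.0003 rad (0.0 deg) q7 1.40
[-10.04128051   0.15608109  22.26091255] 25.008901797118597
A top [0.53172294 0.35585199 0.07192997]
[ 0.52979603 -0.04497816  0.01855989] [0.57500846 0.04303298 0.02893593]
```

View pics/sc5.png

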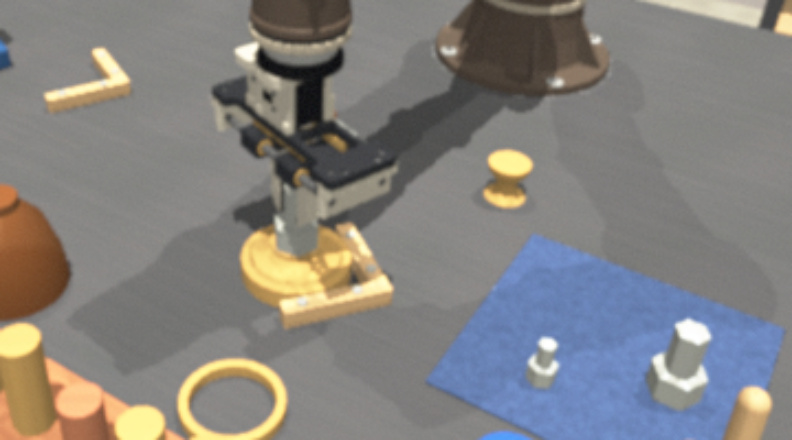

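The view shows the socket (about (295,235)) down on the boss, the base against both bars, and the other big socket upright on the mat at (680,365). I'll ease off the side load and hand in.

Request:
arm_command(targets=[[[0.0008,-0.0003,-0.0008,0,0,0],[0,0,0,0,0,0],[0,0,0,0,0,0],[0,0,0,0,0,0]]])

```text
clock: 17.58
position: [0.5842, 0.001, 0.0913]
ee_rot: [0.571, 3.087, 0.001]
force: [-4.8, -0.5, 12.0]
width: 0.257
gripper_force: 25.0
```

```bash
python3 -c "
from cell import arm
print(arm.sign_off())"
```

```text
the job is handed in; nothing more can be done
None
```

The job is handed in (no verdict returned). By my measurements the lamp base is home in the V stop, the right socket is fully seated on the nut and held at 25 N, the other big socket stands upright on the mat (left untried, since the first one fitted), and nothing was moved near the shade.

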